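# Collapse a telescopic stand leg in the setting jig

### The arm

A 6-joint arm with a two-finger parallel gripper is mounted at the origin on a cart in front of the work surface, level with it; the furniture and walls round the work are solid. World frame = base frame: x ahead of the robot, y to its left, z up, the work surface at z = 0. Lengths are in mm, angles in degrees, forces in N, time in s.
With the tool pointing down it reaches from about 375 to 975 mm from the base axis. Payload 3.8 kg.
Tool frame: the origin (TCP) lies midway between the tips of the shut fingers; the grasp point (between the pads) lies tcp_to_grasp behind it (tcp_to_grasp is the distance from the TCP to the grasp point, in mm); z points along the fingers, y is the line along which they close (so a half turn about z gives the same grasp; the last joint's range is limited). The gripper opens to 88 mm and grips with 3 to 60 N. Pads are 18 mm wide; open, the fingers measure 123 mm over their backs; the gripper's body (75 mm by 187 mm) begins 45 mm behind the grasp point.
Start: joints at [-75.396, 15.12, 91.902, -0, 72.978, -2.114], TCP at [194.176, -646.462, 238.706] pointing down, gripper open.
Joint ranges: [-150.88, 150.88], [-54.13, 125.18], [17.81, 147.31], [-75.09, 255.09], [0, 152.58], [-146.25, 146.25]. Speed limits (degrees/s): [147.25, 147.25, 180, 180, 180, 180].

### API

Orientations are given as a 3x3 rotation matrix whose columns are the frame's x, y, z axes.
In Python, from bench import * gives the robot as it stands. The module is installed in compiled form; this text tells all that it offers.
- The arm moves only by the tool jog_arm, never from a script. Its argument "moves" is a list that holds one entry, the list of rows, each a list of 7 numbers: the shift along the tool's x, y, z each as a share of 0.6 m, from -1 to 1, then the turn, a rotation vector about the tool's x, y, z each as a share of 45 degrees, from -1 to 1, then the closure, from 0 (fully open) to 1 (shut). In form: [[[tx, ty, tz, rx, ry, rz, fingers], ...]]. A call has exactly 5 rows; each row shifts and turns the commanded pose from where the row before left it, along the tool's axes as they then stand; what a row does not reach is not made up. A row lasts 1/8 s, in which the tool goes at most 62.5 mm and 10.7 degrees, less where a joint would pass 70% of its speed; a pose out of reach is approached as far as the arm can. A call with a number of a shift or a turn outside -1 to 1 is refused whole. A call with a gripper value outside its range is refused whole. The fingers move at their own pace and stop on an object; "squeeze" is the grip in N (left out, the last holds). Time passes only in rows, so rows that do not move let the fingers close, or fill a call up. It gives the time, the measured TCP pose, the force, the opening and the grip force at its end, in the units of the state.
- read_state(): the state, without advancing time (a new reading comes with each control period).
- camera(name): name is "scene" or "top" or "wrist"; returns the picture (480x640x3 uint8, red, green, blue); there is no depth.
- get_calibration(name): a dict with "fx", "fy", "cx", "cy" (pixels), "R" (3x3) and "t" (3): a world point X has camera coordinates R X + t; the wrist camera has in their place "T_tool_cam" (4x4, takes a point from camera to tool coordinates, whose origin is the TCP and whose axes are the flange's). Camera axes: x right, y down, z forward; pixel columns grow to the right and rows downward; lengths in mm; the calibration is good to about 2 mm. A picture is of the moment at which its call begins: read the wrist's pose just before it. get_calibration takes no time and is no camera call.
- close_job(): hands the job in; it is judged then, once.
The state is a dict: "t": time; "q": joint angles; "joint_vel": joint speeds; "tau": joint torques, N m; "position": TCP position; "tool_rot": TCP orientation; "ft_force": force on the tool from outside, world axes, zero at the start; "moment": the same for the moment, N m; "opening": finger opening in mm; "grip_force": force on a finger pad.
Only numpy, scipy, OpenCV 4.12 (cv2) and the standard library are available. Lean on these libraries where they do the work, as an engineer would, in place of code of your own. Each camera call takes 0.05 s, during which the arm holds its last target. There are 200 camera calls.

### The job

Pack down the telescopic stand leg: take the bearing cup that was left in the jig out and set it down on the bench clear of the jig and the leg, slide the leg over the bench until its thick tube sits squarely against both the fence and the end stop, and push its sections fully home, the thin one with the foot first and then the middle one. Keep the leg flat on the bench, and do not knock over or shift the spray can, the bottle or the torch that stand near by.

Things in the scene. Friction and masses are not known exactly. Their poses are not given: they have to be found in the camera images.
- jig: Fixed L of two aluminium bars, 24 mm tall, 18 thick. Origin: inner corner of the L at bench height. Inner faces: fence y = 0 (bar x -18 to 240 mm), end stop x = 0 (bar y 0 to 90). Leg at home: on the bench, origin at x 70, y 20 mm, x axes alike. +x points roughly to the robot's left, +y to the robot. Bench is clear beyond the stop (x -50 to -150).
- leg: Loose telescopic leg, 0.5 kg: three rectangular tubes nested along x. This is the thick outer tube: 140 mm long, 40 wide, 30 tall, black cap at its butt (x = -70), black collar at its mouth (x = +70); it alone rests on the bench. Origin: centre of its underside, x towards the foot, z up. Butt goes to the end stop, a long side to the fence. Slides on the bench at up to 8 N.
- foot_end (a point): Centre of the end face of the black foot on the thin inner tube, the leg's free end, 15 mm above the bench. The foot is a block 20 mm long, 26 wide, 20 tall, its face square to the leg's x axis. It lies 104 mm plus both joint values ahead of the leg's origin along the leg's x.
- leg_middle (a joint): How far the middle section (tube 28 x 19 mm, black end collar 34 x 25 mm, 14 long) stands out of the outer tube, m: 0 fully home (its collar against the outer tube's collar), at most 0.072. Stiff: about 11 N to slide; stays where it is left.
- leg_inner (a joint): How far the inner section (steel tube 19 x 12 mm with the foot) stands out of the middle section, m: 0 fully home (foot against the middle section's collar), at most 0.072. About 5 N to slide, so a push on the foot moves this one before the middle one; stays where it is left.
- cup: Loose silver-grey bottom-bracket bearing cup, a fluted round cup 44 mm in diameter and 30 mm tall, 0.08 kg, standing upright in the jig near the fence, where the leg has to go. Origin: centre of its underside, z up. Gripped across its diameter from above, fingertips about 5 mm over the bench.
- spray: Loose spray can with an orange body and cap, standing upright near the jig (not the green-capped one at the back), 53 mm in diameter, 176 mm tall, bystander. Origin: centre of its underside, z up.
- bottle: Loose white plastic bottle standing upright, 46 mm in diameter, 86 mm tall, bystander. Origin: centre of its underside, z up.
- torch: Loose small black torch standing on its tail, 32 mm in diameter, 107 mm tall, bystander. Origin: centre of its underside, z up.

How it is judged (in metres and radians):
On the way, in this order (a step that is already met when the one before it is completed fails the run):
1. the inner section is fully home (within 3 mm) while the middle section still stands out by more than 10 mm (value of joint leg_inner below 0.003 m and value of joint leg_middle above 0.01 m), for 0.05 s.
2. both sections are fully home (within 3 mm) (value of joint each of leg_inner, leg_middle below 0.003 m), for 0.1 s.
At the end, for the whole second after the job is handed in: Outer tube flat on the bench, butt within 4.5 mm of the end stop, side within 4 mm of the fence, parallel within 2 deg; both sections home within 3 mm; cup at rest on the bench, a few mm or more clear of the leg and of both bars, not in the corner or on top of them (all of step 2 and x of leg in the frame of jig between 0.066 and 0.0745 m and y of leg in the frame of jig between 0.016 and 0.024 m and angle between the x axis of leg and the x axis of jig, either way round below 0.035 rad and (x of cup in the frame of jig below -0.042 m or x of cup in the frame of jig above 0.265 m or y of cup in the frame of jig below -0.042 m or y of cup in the frame of jig above 0.066 m or (x of cup in the frame of jig above 0.2 m and y of cup in the frame of jig above 0.028 m)) and height (world z) of cup between -0.02 and 0.03 m and linear speed of each of cup, leg below 0.02 m/s and height (world z) of leg below 0.004 m and angle between leg's own z axis and vertical below 0.06 rad); the robot touches nothing.
It fails at once if the leg is lifted more than 15 mm off the bench or tipped more than 15 degrees (height (world z) of leg above 0.015 m or angle between leg's own z axis and vertical above 0.26 rad).
It fails at once if the spray is knocked over or moved by more than 30 mm (distance of spray from where it was at the start of the episode above 0.03 m or angle between spray's own z axis and vertical above 0.35 rad).
It fails at once if the bottle is knocked over or moved by more than 30 mm (distance of bottle from where it was at the start of the episode above 0.03 m or angle between bottle's own z axis and vertical above 0.35 rad).
It fails at once if the torch is knocked over or moved by more than 30 mm (distance of torch from where it was at the start of the episode above 0.03 m or angle between torch's own z axis and vertical above 0.35 rad).
It also fails if it takes over 72 s, if anything falls off the work surface, if the arm or the gripper's body presses on something with over 40 N, if the wrist force passes 120 N, or if a joint passes its speed limit or range.

## Working session

There is one attempt and no reset: what is moved stays moved. The work goes in short steps, Python scripts to look and compute and a tool call to move; the robot and the scene stay as the last step left them, time stands still between calls to the robot, and variables do not carry over. Pictures are saved under pics/ and viewed, at most 10 in all, crops included, and the job is handed in when it is done.

Besides the shell and the picture viewer there is one more tool, called after "Call:" by a JSON object that holds its "api" and its "payload", one argument or row to a line. jog_arm: Moves the arm, as the interface text tells. Shift numbers are shares of 0.6 m and turn numbers shares of 45 degrees, none past 1 either way. Its arguments: {"type":"object","properties":{"moves":{"type":"array","items":{"type":"array","items":{"type":"array","items":{"type":"number"}}}},"squeeze":{"type":"number"}},"required":["moves"]}

```bash
mkdir -p pics
python3 - <<'E'
from bench import *
import cv2,numpy as np
np.set_printoptions(precision=4,suppress=True)
s=read_state(); print(s['t'],s['position'],s['tool_rot'],s['opening'],s.get('tcp_to_grasp'),s.keys())
for n in("top","scene","wrist"):
    cv2.imwrite(f"pics/{n}0.png",camera(n)[:,:,::-1]); print(n,get_calibration(n))
E
ls
```

```text
0.0 [ 194.0127 -645.778   237.3987] [[ 0.9577  0.2877 -0.0006]
 [ 0.2877 -0.9577  0.0022]
 [ 0.0001 -0.0022 -1.    ]] 88.11637119944514 None dict_keys(['t', 'q', 'joint_vel', 'tau', 'position', 'tool_rot', 'ft_force', 'moment', 'grip_force', 'opening'])
top {'fx': 452.67829217169486, 'fy': 452.67829217169486, 'cx': 317.57081745657604, 'cy': 239.9276708620039, 'R': array([[-0.0143, -0.9999, -0.0008],
       [-0.9838,  0.0142, -0.1789],
       [ 0.1789, -0.0018, -0.9839]]), 't': array([ 119.3664,  592.0797, 1041.29  ])}
scene {'fx': 483.997803576186, 'fy': 483.997803576186, 'cx': 319.32569232835937, 'cy': 243.0120593335108, 'R': array([[-0.7262, -0.6872, -0.0218],
       [-0.4931,  0.5427, -0.68  ],
       [ 0.4791, -0.483 , -0.7329]]), 't': array([497.4297, 253.8437, 915.388 ])}
wrist {'fx': 394.41816121335285, 'fy': 394.41816121335285, 'cx': 317.61585515527844, 'cy': 227.30815091652678, 'T_tool_cam': array([[   0.0005,   -0.9586,   -0.2847,   73.2019],
       [   1.    ,    0.0003,    0.0005,    0.2756],
       [  -0.0004,   -0.2847,    0.9586, -145.8495],
       [   0.    ,    0.    ,    0.    ,    1.    ]])}
pics
```

View pics/top0.png

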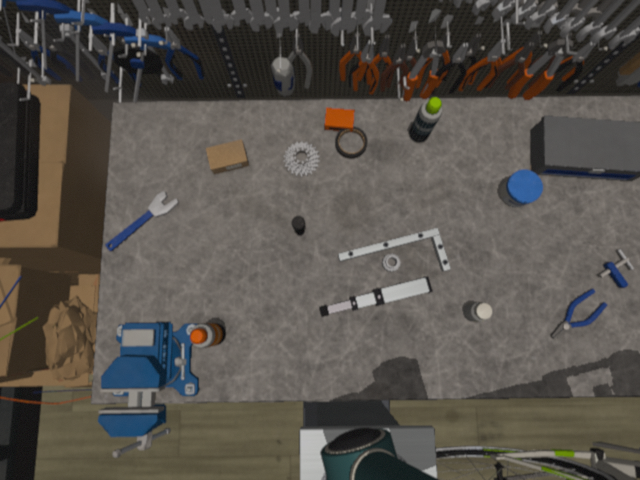

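View pics/scene0.png

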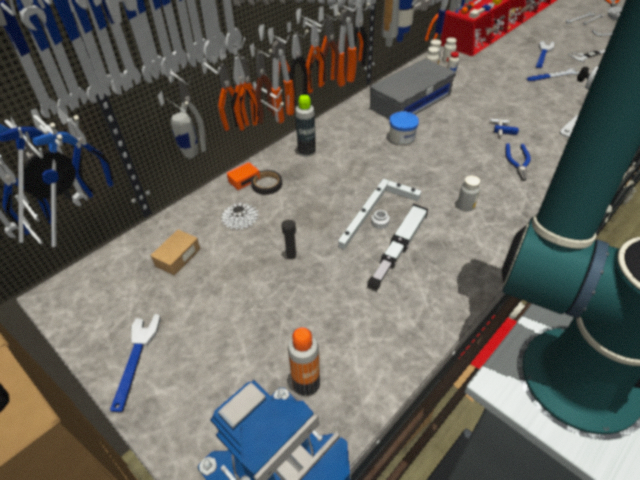

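The top view shows the fence from (340,256) to (437,232), the stop running down to (446,268), the cup at (391,262), and the leg from its butt at (431,286) to its foot at (322,311). Spray is at (212,335), bottle at (480,312) and torch at (299,226). I'll zoom in on the jig next.

```bash
cat > h.py <<'E'
from bench import *
import cv2,numpy as np
np.set_printoptions(precision=2,suppress=True)
def w(n,u,v,h):
    c=get_calibration(n);R,t=np.array(c['R']),np.array(c['t'])
    if n=='x':pass
    d=R.T@np.array([(u-c['cx'])/c['fx'],(v-c['cy'])/c['fy'],1]);o=-R.T@t
    return o+d*(h-o[2])/d[2]
E
python3 - <<'E'
from h import *
im=cv2.imread('pics/top0.png')[215:335,305:465]
cv2.imwrite('pics/c0.png',cv2.resize(im,None,fx=5,fy=5,interpolation=cv2.INTER_CUBIC))
for k,u,v,h in [('bottle',481,311,86),('torch',298,224,107),('spray',197,336,176),('cup',391,262,28)]: print(k,w('top',u,v,h))
E
```

```text
bottle [ 417.78 -259.25   86.  ]
torch [622.09 155.65 107.  ]
spray [373.54 362.77 176.  ]
cup [540.72 -68.56  28.  ]
```

View pics/c0.png

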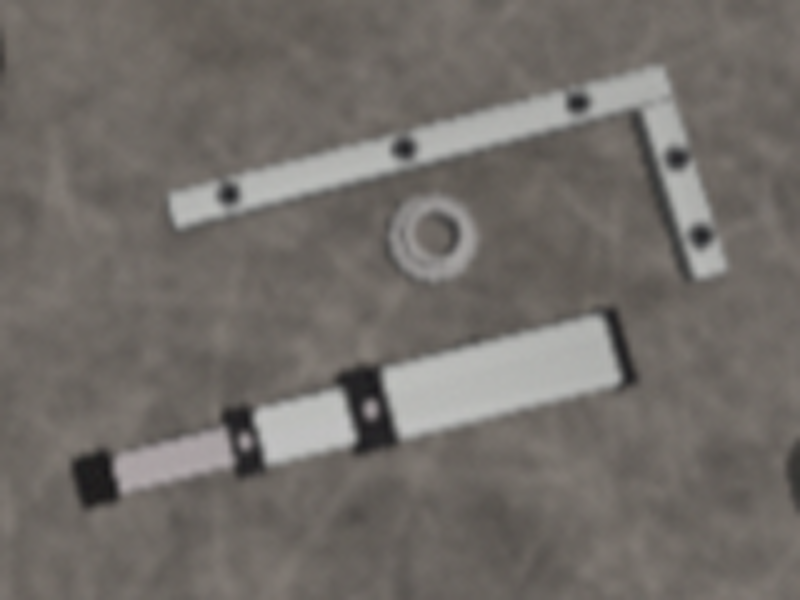

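Crop pixel readings: fence inner edge (178,230)→(640,108), stop inner end (690,280), cup centre (433,238), leg butt (608,312)/(633,382), mouth (340,374)/(358,450), foot face (73,460)/(85,508).

Run:
```python
from h import *
P=lambda x,y,h:w('top',305+(x+.5)/5-.5,215+(y+.5)/5-.5,h)[:2]
fl,fr,se=P(178,230,24),P(640,108,24),P(690,280,24); fol,for_=P(170,193,24),P(662,67,24)
d=fl-fr; a=np.arctan2(d[1],d[0]); print('fence',fl,fr,se,np.linalg.norm(d),np.degrees(a),np.linalg.norm(se-fr),np.degrees(np.arctan2(*(fol-for_)[::-1])))
s=se-fr; print('stop dir',np.degrees(np.arctan2(s[1],s[0])))
b1,b2,m1,m2=P(608,312,30),P(633,382,30),P(340,374,30),P(358,450,30)
print('leg',b1,b2,m1,m2,(b1+b2+m1+m2)/4,np.linalg.norm(b1-b2),np.linalg.norm(m1-m2),[np.degrees(np.arctan2(*(p)[::-1])) for p in(m1-b1,m2-b2)],np.linalg.norm(m1-b1))
f1,f2=P(73,460,25),P(85,508,25);f=(f1+f2)/2;o=(b1+b2+m1+m2)/4;print('foot',f,np.linalg.norm(f-o)-104,np.degrees(np.arctan2(*(f-o)[::-1])))
ja=a; J=np.array([[np.cos(a),-np.sin(a)],[np.sin(a),np.cos(a)]])
c=P(433,238,30);print('cup',c)
for k,p in dict(leg=o,foot=f,cup=c,bottle=(417.8,-259.3),torch=(622,155.7),spray=(373.5,362.8)).items(): print(k,J.T@(p-fr))
```

```text
fence [546.52  55.77] [ 604.37 -175.48] [ 518.16 -194.88] 238.37803493537604 104.0459401699679 88.36308441909206 103.65934800846566
stop dir -167.32182697541128
leg [ 502.46 -152.3 ] [ 468.37 -162.46] [474.27 -20.77] [437.68 -28.12] [470.69 -90.91] 35.57267042208521 37.32007654618017 [np.float64(102.09748696353148), np.float64(102.86823999695297)] 134.52285617690987
foot [423.57 106.47] 98.92848864473157 103.42870032120062
cup [539.96 -68.7 ]
leg [114.49 109.16]
foot [317.4  106.97]
cup [119.22  36.57]
bottle [-36.03 201.34]
torch [317.   -97.48]
spray [578.22  93.33]
```

Call:
{"api": "jog_arm", "payload": {
  "moves": [
    [[0.055,-0.05,0,0,0,0,0],[0.055,-0.05,0,0,0,0,0],[0.055,-0.05,0,0,0,0,0],[0.055,-0.05,0,0,0,0,0],[0.055,-0.05,0,0,0,0,0]]
  ]
}}

```text
t: 0.78
position: [309.5, -453.9, 238.4]
tool_rot: [[0.958, 0.287, -0.0], [0.287, -0.958, 0.0], [0.0, -0.0, -1.0]]
ft_force: [0.4, -1.3, 0.3]
opening: 88.3
grip_force: 0.0
```

Call:
{"api": "jog_arm", "payload": {
  "moves": [
    [[0.055,-0.05,0,0,0,0,0],[0.055,-0.05,0,0,0,0,0],[0.055,-0.05,0,0,0,0,0],[0.055,-0.05,0,0,0,0,0],[0.055,-0.05,0,0,0,0,0]]
  ]
}}

```text
t: 1.4
position: [424.3, -262.8, 238.5]
tool_rot: [[0.958, 0.288, -0.0], [0.288, -0.958, 0.0], [-0.0, -0.0, -1.0]]
ft_force: [-0.1, -0.7, 0.3]
opening: 88.2
grip_force: 0.0
```

Call:
{"api": "jog_arm", "payload": {
  "moves": [
    [[0.055,-0.05,0,0,0,0.06,0],[0.055,-0.05,0,0,0,0,0],[0.055,-0.05,0,0,0,0,0],[0.05,-0.05,0,0,0,0,0],[0,0,0,0,0,0,0]]
  ]
}}

```text
t: 2.02
position: [519.0, -113.2, 238.4]
tool_rot: [[0.969, 0.246, -0.0], [0.246, -0.969, 0.001], [-0.0, -0.001, -1.0]]
ft_force: [-0.0, 0.4, -0.2]
opening: 88.0
grip_force: 0.0
```

```bash
cat >> h.py <<'E'
def ww(s,u,v,h):
    c=get_calibration('wrist');T=np.array(c['T_tool_cam']);R=np.array(s['tool_rot']);p=np.array(s['position'])
    o=R@T[:3,3]+p;d=R@T[:3,:3]@np.array([(u-c['cx'])/c['fx'],(v-c['cy'])/c['fy'],1])
    return o+d*(h-o[2])/d[2]
E
python3 - <<'E'
from h import *
import pickle
s=read_state();im=camera('wrist')[:,:,::-1];pickle.dump(s,open('s1.pkl','wb'))
print(s['t'],s['position'],s['tool_rot'],s['ft_force'])
cv2.imwrite('pics/w1.png',cv2.resize(im,(800,600),interpolation=cv2.INTER_CUBIC))
E
```

```text
2.025 [ 519.04 -113.21  238.37] [[ 0.97  0.25 -0.  ]
 [ 0.25 -0.97  0.  ]
 [-0.   -0.   -1.  ]] [-0.04  0.43 -0.22]
```

View pics/w1.png

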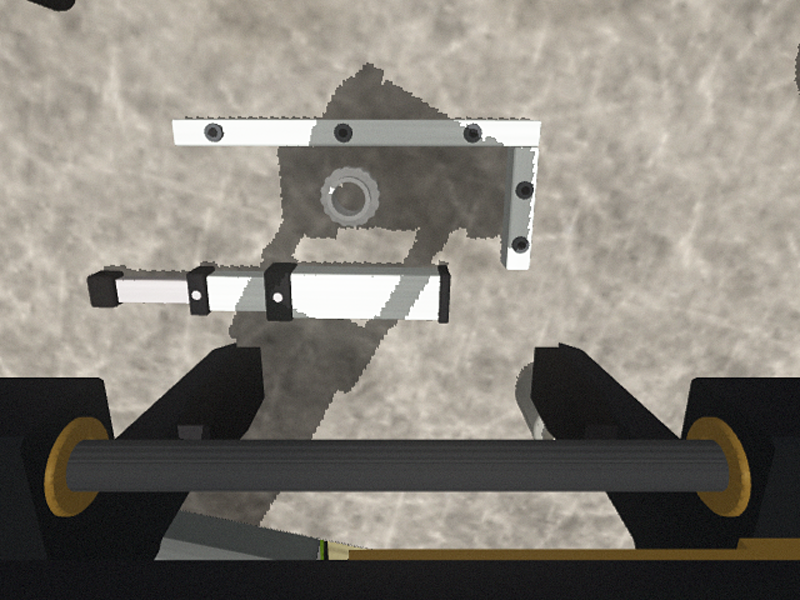

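Wrist view in 800×600 coordinates: fence inner edge at row 146 (x 173→514), stop inner edge at (508,269), cup rim centre (350,197), leg top from (449,276)/(449,322) to the collar edge (265,~321), and foot end (88,307). The leg is nearly parallel to the fence.

Run:
```python
from h import *
import pickle
s=pickle.load(open('s1.pkl','rb'))
P=lambda x,y,h:ww(s,x*.8,y*.8,h)[:2]
A,B,S=P(173,146,24),P(514,147,24),P(508,269,24)
d=A-B;a=np.arctan2(d[1],d[0]);print('fence',A,B,S,np.linalg.norm(d),np.degrees(a),np.linalg.norm(S-B),np.degrees(np.arctan2(*(S-B)[::-1])))
J=np.array([[np.cos(a),-np.sin(a)],[np.sin(a),np.cos(a)]])
for k,x,y,h in [('cup',350,197,30),('butt far',449,276,30),('butt near',449,322,30),('mouth near',265,321,30),('foot near',88,307,25),('foot far',88,280,25)]: print(k,P(x,y,h),J.T@(P(x,y,h)-B))
R=np.array(s['tool_rot']);print('to cup tool', R.T@(np.append(P(350,197,30),5)-s['position']))
```

```text
fence [545.75  55.92] [ 604.24 -176.83] [ 518.56 -200.14] 239.99198564627193 104.10674689880072 88.79754135834692 -164.78296686585827
cup [542.55 -73.  ] [115.73  34.53]
butt far [ 503.76 -157.42] [43.32 92.72]
butt near [ 468.53 -167.51] [ 42.11 129.35]
mouth near [434.54 -30.59] [183.19 128.94]
foot near [410.08 104.55] [320.22 119.73]
foot far [432.02 106.14] [316.42  98.06]
to cup tool [ 32.72 -33.03 233.39]
```

Call:
{"api": "jog_arm", "payload": {
  "moves": [
    [[0.053,-0.056,0,0,0,0,0],[0,0,0.08,0,0,0,0],[0,0,0.08,0,0,0,0],[0,0,0.08,0,0,0,0],[0,0,0.07,0,0,0,0]]
  ],
  "squeeze": 15
}}

```text
t: 2.7
position: [539.7, -76.4, 50.9]
tool_rot: [[0.971, 0.241, -0.001], [0.241, -0.971, -0.0], [-0.001, -0.0, -1.0]]
ft_force: [0.2, 0.1, -0.2]
opening: 88.3
grip_force: 0.0
```

Call:
{"api": "jog_arm", "payload": {
  "moves": [
    [[0,0,0.04,0,0,0,0],[0,0,0.037,0,0,0,0],[0,0,0,0,0,0,1],[0,0,0,0,0,0,1],[0,0,0,0,0,0,1]]
  ]
}}

```text
t: 3.32
position: [542.0, -75.7, 7.9]
tool_rot: [[0.97, 0.242, 0.002], [0.242, -0.97, -0.001], [0.002, 0.001, -1.0]]
ft_force: [-0.3, 1.0, 0.6]
opening: 60.1
grip_force: 0.0
```

Call:
{"api": "jog_arm", "payload": {
  "moves": [
    [[0,0,0,0,0,0,1],[0,0,0,0,0,0,1],[0,0,0,0,0,0,1],[0,0,-0.02,0,0,0,1],[0,0,-0.06,0,0,0,1]]
  ]
}}

```text
t: 3.95
position: [538.6, -74.7, 53.1]
tool_rot: [[0.97, 0.242, -0.005], [0.242, -0.97, 0.001], [-0.005, -0.002, -1.0]]
ft_force: [-1.2, 0.1, -1.5]
opening: 42.9
grip_force: 15.0
```

Call:
{"api": "jog_arm", "payload": {
  "moves": [
    [[0.003,0.087,0,0,0,0,1],[0.003,0.087,0,0,0,0,1],[0.003,0.087,0,0,0,0,1],[0.003,0.087,0,0,0,0,1],[0,0,0,0,0,0,1]]
  ]
}}

```text
t: 4.58
position: [599.6, -279.9, 55.3]
tool_rot: [[0.971, 0.239, 0.002], [0.239, -0.971, -0.002], [0.002, 0.002, -1.0]]
ft_force: [-0.2, 0.4, -0.9]
opening: 43.4
grip_force: 15.0
```

Call:
{"api": "jog_arm", "payload": {
  "moves": [
    [[0,0,0.04,0,0,0,1],[0,0,0.028,0,0,0,1],[0,0,0.01,0,0,0,1],[0,0,0,0,0,0,1],[0,0,0,0,0,0,0]]
  ]
}}

```text
t: 5.2
position: [598.9, -275.6, 8.1]
tool_rot: [[0.97, 0.243, 0.001], [0.243, -0.97, -0.0], [0.001, 0.0, -1.0]]
ft_force: [-0.0, -0.8, 0.0]
opening: 50.9
grip_force: 0.0
```

Call:
{"api": "jog_arm", "payload": {
  "moves": [
    [[0,0,0,0,0,0,0],[0,0,0,0,0,0,0],[0,0,-0.04,0,0,0,0],[0,0,-0.08,0,0,0,0],[0,0,-0.08,0,0,0,0]]
  ]
}}

```text
t: 5.82
position: [598.1, -275.8, 128.4]
tool_rot: [[0.97, 0.242, -0.001], [0.242, -0.97, 0.001], [-0.001, -0.001, -1.0]]
ft_force: [0.5, 0.6, 1.3]
opening: 87.9
grip_force: 0.0
```

Call:
{"api": "jog_arm", "payload": {
  "moves": [
    [[-0.043,-0.071,0,0,0,0,0],[-0.043,-0.071,0,0,0,0,0],[-0.043,-0.071,0,0,0,0,0],[-0.043,-0.071,0,0,0,0,0],[-0.043,-0.071,0,0,0,0,0]]
  ]
}}

```text
t: 6.45
position: [420.6, -99.6, 127.8]
tool_rot: [[0.97, 0.242, 0.001], [0.242, -0.97, 0.0], [0.001, 0.0, -1.0]]
ft_force: [-0.1, -1.0, 1.1]
opening: 87.8
grip_force: 0.0
```

Call:
{"api": "jog_arm", "payload": {
  "moves": [
    [[0,0,0.08,0,0,0,0],[0,0,0.07,0,0,0,0],[0,0,0.045,0,0,0,0],[0,0,0,0,0,0,0],[0,0,0,0,0,0,0]]
  ]
}}

```text
t: 7.08
position: [422.7, -100.8, 11.7]
tool_rot: [[0.97, 0.242, 0.001], [0.242, -0.97, -0.0], [0.001, 0.001, -1.0]]
ft_force: [-0.3, -0.9, 0.4]
opening: 88.0
grip_force: 0.0
```

Call:
{"api": "jog_arm", "payload": {
  "moves": [
    [[0.01,0,0,0,0,0,0],[0.01,0,0,0,0,0,0],[0.01,0,0,0,0,0,0],[0.01,0,0,0,0,0,0],[0.01,0,0,0,0,0,0]]
  ]
}}

```text
t: 7.7
position: [448.5, -93.2, 10.4]
tool_rot: [[0.97, 0.243, -0.006], [0.243, -0.97, 0.0], [-0.006, -0.002, -1.0]]
ft_force: [-8.4, -2.1, 6.9]
opening: 88.0
grip_force: 4.4
```

Call:
{"api": "jog_arm", "payload": {
  "moves": [
    [[-0.004,0,0.004,0,0,0,0],[0,0,0.006,0,0,0,0],[0.008,0,0,0,0,0,0],[0.008,0,0,0,0,0,0],[0.008,0,0,0,0,0,0]]
  ]
}}

```text
t: 8.32
position: [460.7, -90.2, 4.0]
tool_rot: [[0.97, 0.243, -0.004], [0.243, -0.97, 0.0], [-0.004, -0.001, -1.0]]
ft_force: [-5.2, -1.3, 1.5]
opening: 88.4
grip_force: 2.7
```

Run:
```python
from h import *
import pickle
s=read_state();im=camera('wrist')[:,:,::-1]
print(s['t'],s['position'],s['ft_force'],s['moment'])
cv2.imwrite('pics/w2.png',cv2.resize(im,(800,600),interpolation=cv2.INTER_CUBIC))
```

```text
8.325 [460.72 -90.19   3.99] [-5.18 -1.3   1.5 ] [-0.32  0.78  0.01]
```

View pics/w2.png

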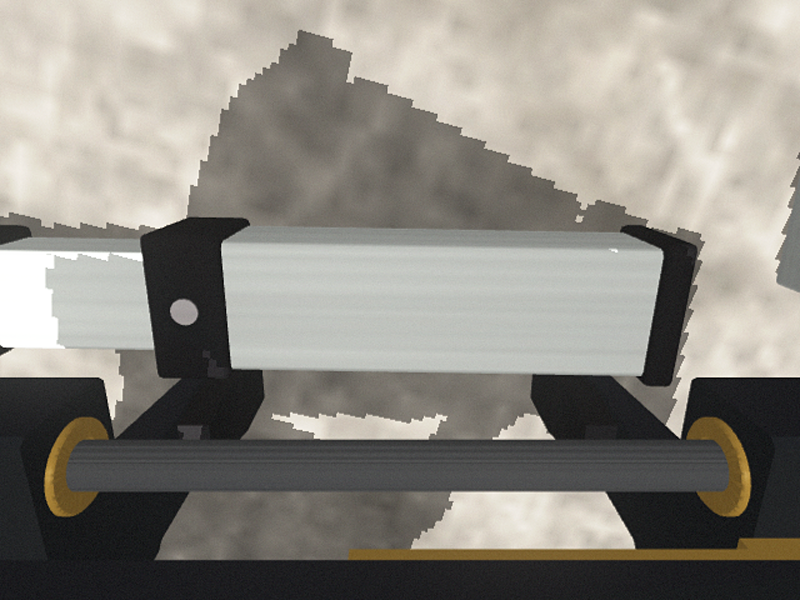

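The wrist view shows the leg lying flat and almost square (top edge from (230,369) to (643,376)), with both fingers behind it. I'll keep pushing.

Call:
{"api": "jog_arm", "payload": {
  "moves": [
    [[0.01,0,0,0,0,0,0],[0.01,0,0,0,0,0,0],[0.01,0,0,0,0,0,0],[0.01,0,0,0,0,0,0],[0.01,0,0,0,0,0,0]]
  ]
}}

```text
t: 9.0
position: [492.0, -83.0, 4.6]
tool_rot: [[0.97, 0.242, -0.0], [0.242, -0.97, 0.0], [-0.0, -0.0, -1.0]]
ft_force: [-1.8, 0.4, -2.0]
opening: 88.2
grip_force: 1.1
```

Call:
{"api": "jog_arm", "payload": {
  "moves": [
    [[0.01,0,0,0,0,0,0],[0.01,0,0,0,0,0,0],[0.01,0,0,0,0,0,0],[0.008,0,0,0,0,0,0],[0.006,0,0,0,0,0,0]]
  ]
}}

```text
t: 9.62
position: [517.5, -76.7, 4.7]
tool_rot: [[0.97, 0.242, -0.0], [0.242, -0.97, -0.0], [-0.0, -0.0, -1.0]]
ft_force: [-2.6, -0.6, -2.2]
opening: 88.0
grip_force: 1.3
```

Call:
{"api": "jog_arm", "payload": {
  "moves": [
    [[0.004,0,0,0,0,0,0],[0.004,0,0,0,0,0,0],[0.003,0,0,0,0,0,0],[0.002,0,0,0,0,0,0],[0.001,0,0,0,0,0,0]]
  ]
}}

```text
t: 10.25
position: [525.4, -74.7, 4.7]
tool_rot: [[0.97, 0.242, -0.0], [0.242, -0.97, 0.0], [-0.0, -0.0, -1.0]]
ft_force: [-4.0, -1.1, -1.4]
opening: 88.0
grip_force: 1.4
```

Call:
{"api": "jog_arm", "payload": {
  "moves": [
    [[0.002,0,0,0,0,0,0],[0.002,0,0,0,0,0,0],[0.002,0,0,0,0,0,0],[0,0,0,0,0,0,0],[0,0,0,0,0,0,0]]
  ]
}}

```text
t: 10.88
position: [527.0, -74.2, 4.7]
tool_rot: [[0.97, 0.243, -0.004], [0.243, -0.97, -0.0], [-0.004, -0.0, -1.0]]
ft_force: [-8.5, -3.0, 5.0]
opening: 88.1
grip_force: 4.6
```

Call:
{"api": "jog_arm", "payload": {
  "moves": [
    [[0.002,0,0,0,0,0,0],[0.002,0,0,0,0,0,0],[0,0,0,0,0,0,0],[0,0,0,0,0,0,0],[0,0,0,0,0,0,0]]
  ]
}}

```text
t: 11.5
position: [527.0, -74.2, 4.6]
tool_rot: [[0.97, 0.243, -0.009], [0.243, -0.97, -0.001], [-0.009, -0.001, -1.0]]
ft_force: [-15.2, -6.3, 11.9]
opening: 88.4
grip_force: 8.3
```

Run:
```python
from h import *
s=read_state();im=camera('wrist')[:,:,::-1]
print(s['t'],s['position'],s['ft_force'],s['moment'])
cv2.imwrite('pics/w3.png',cv2.resize(im,(800,600),interpolation=cv2.INTER_CUBIC))
```

```text
11.5 [527.04 -74.19   4.61] [-15.23  -6.25  11.87] [-1.02  2.14 -0.01]
```

View pics/w3.png

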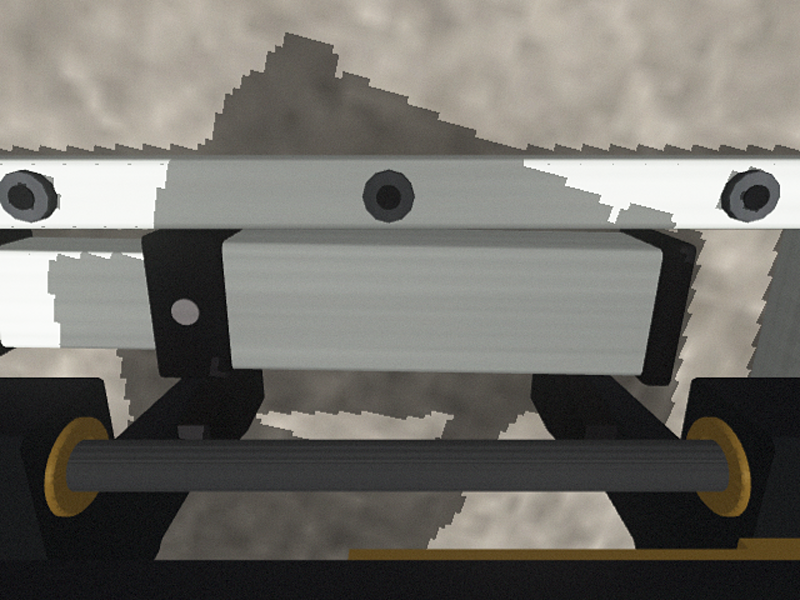

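The view shows the leg's collar and cap against the fence edge (row 229), with the butt at x≈690 and the stop at about 780. Next I back off, close the fingers and go to the foot end.

Call:
{"api": "jog_arm", "payload": {
  "moves": [
    [[-0.02,0,0,0,0,0,0],[-0.02,0,0,0,0,0,0],[0,0,-0.08,0,0,0,1],[0,0,-0.08,0,0,0,1],[0,0,-0.04,0,0,0,1]]
  ]
}}

```text
t: 12.18
position: [510.1, -79.3, 128.2]
tool_rot: [[0.97, 0.242, 0.006], [0.242, -0.97, -0.001], [0.006, 0.002, -1.0]]
ft_force: [-0.1, -0.5, 0.2]
opening: 60.1
grip_force: 0.0
```

Call:
{"api": "jog_arm", "payload": {
  "moves": [
    [[0.017,-0.08,0,0,0,0,1],[0.017,-0.08,0,0,0,0,1],[0.017,-0.08,0,0,0,0,1],[0.017,-0.08,0,0,0,0,1],[0.017,-0.08,0,0,0,0,1]]
  ]
}}

```text
t: 12.8
position: [499.5, 168.0, 125.3]
tool_rot: [[0.97, 0.242, 0.002], [0.242, -0.97, 0.001], [0.002, -0.0, -1.0]]
ft_force: [1.1, 0.1, -0.4]
opening: 10.2
grip_force: 0.0
```

Call:
{"api": "jog_arm", "payload": {
  "moves": [
    [[0,0,0,0,0,0,1],[0,0,0,0,0,0,1],[0,0,0,0,0,0,1],[0,0,0,0,0,0,1],[0,0,0,0,0,0,1]]
  ]
}}

```text
t: 13.42
position: [499.4, 165.4, 124.7]
tool_rot: [[0.971, 0.241, 0.0], [0.241, -0.971, 0.0], [0.0, 0.0, -1.0]]
ft_force: [-0.2, 1.4, -0.2]
opening: 0.1
grip_force: 0.0
```

Run:
```python
from h import *
import pickle
s=read_state();im=camera('wrist')[:,:,::-1];pickle.dump(s,open('s2.pkl','wb'))
print(s['t'],s['position'],s['tool_rot'])
a=np.radians(104.1);J=np.array([[np.cos(a),-np.sin(a)],[np.sin(a),np.cos(a)]]);print(J.T@(s['position'][:2]-np.array([604.2,-176.8])))
cv2.imwrite('pics/w4.png',cv2.resize(im,(800,600),interpolation=cv2.INTER_CUBIC))
```

```text
13.425 [499.42 165.42 124.73] [[ 0.97  0.24  0.  ]
 [ 0.24 -0.97  0.  ]
 [ 0.    0.   -1.  ]]
[357.43  18.26]
```

View pics/w4.png

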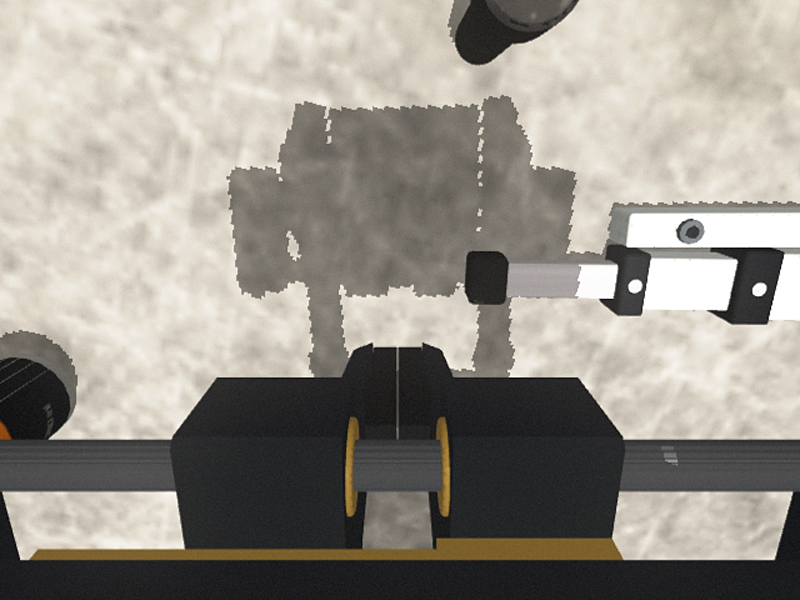

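The view shows the foot at (467–508, 250–304), the torch at (510,20) well away and the spray at (30,400), clear.

Run:
```python
from h import *
import pickle
s=pickle.load(open('s2.pkl','rb'))
P=lambda x,y,h:ww(s,x*.8,y*.8,h)[:2]
a=np.radians(104.1);J=np.array([[np.cos(a),-np.sin(a)],[np.sin(a),np.cos(a)]])
R=np.array(s['tool_rot'])
for k,x,y,h in [('f far',468,257,25),('f near',468,303,25),('collar near',608,312,27),('mouth near',727,320,30),('fence end inner',628,248,24)]:
    p=P(x,y,h);print(k,J.T@(p-np.array([604.2,-176.8])),(R.T@(np.append(p,0)-s['position']))[:2])
```

```text
f far [320.7    3.59] [14.76 36.69]
f near [319.74  28.41] [-10.06  37.72]
collar near [246.45  32.88] [-14.34 111.03]
mouth near [185.34  36.37] [-17.66 172.14]
fence end inner [239.02  -0.7 ] [ 19.27 118.37]
```

Call:
{"api": "jog_arm", "payload": {
  "moves": [
    [[0.004,0,0.07,0,0,0,1],[0,0,0.07,0,0,0,1],[0,0,0.057,0,0,0,1],[0,0,0,0,0,0,1],[0,0.015,0,0,0,0,1]]
  ]
}}

```text
t: 14.1
position: [504.7, 158.2, 7.5]
tool_rot: [[0.97, 0.243, 0.001], [0.243, -0.97, 0.0], [0.001, -0.0, -1.0]]
ft_force: [0.5, -0.2, 0.8]
opening: 0.5
grip_force: 0.0
```

Call:
{"api": "jog_arm", "payload": {
  "moves": [
    [[0,0.01,0,0,0,0,1],[0,0.01,0,0,0,0,1],[0,0.01,0,0,0,0,1],[0,0.01,0,0,0,0,1],[0,0.01,0,0,0,0,1]]
  ]
}}

```text
t: 14.72
position: [511.6, 129.5, 7.3]
tool_rot: [[0.97, 0.242, 0.001], [0.242, -0.97, 0.002], [0.002, -0.001, -1.0]]
ft_force: [-2.3, 4.6, 2.6]
opening: 0.2
grip_force: 2.7
```

Call:
{"api": "jog_arm", "payload": {
  "moves": [
    [[0,0.01,0,0,0,0,1],[0,0.01,0,0,0,0,1],[0,0.01,0,0,0,0,1],[0,0.01,0,0,0,0,1],[0,0.01,0,0,0,0,1]]
  ]
}}

```text
t: 15.35
position: [518.6, 100.4, 7.3]
tool_rot: [[0.97, 0.242, 0.001], [0.242, -0.97, 0.001], [0.001, -0.001, -1.0]]
ft_force: [-2.5, 4.3, 3.6]
opening: 0.6
grip_force: 2.8
```

Call:
{"api": "jog_arm", "payload": {
  "moves": [
    [[0,0.01,0,0,0,0,1],[0,0.01,0,0,0,0,1],[0,0.01,0,0,0,0,1],[0,0.01,0,0,0,0,1],[0,0.01,0,0,0,0,1]]
  ]
}}

```text
t: 15.98
position: [526.1, 71.7, 7.5]
tool_rot: [[0.97, 0.241, 0.001], [0.241, -0.97, 0.002], [0.001, -0.002, -1.0]]
ft_force: [-3.1, 6.8, 5.7]
opening: 0.3
grip_force: 3.9
```

Run:
```python
from h import *
s=read_state();im=camera('wrist')[:,:,::-1]
print(s['t'],s['position'],s['ft_force'],s['moment'])
cv2.imwrite('pics/w5.png',cv2.resize(im,(800,600),interpolation=cv2.INTER_CUBIC))
```

```text
15.975 [526.09  71.72   7.52] [-3.11  6.82  5.72] [ 0.96  0.31 -0.05]
```

View pics/w5.png

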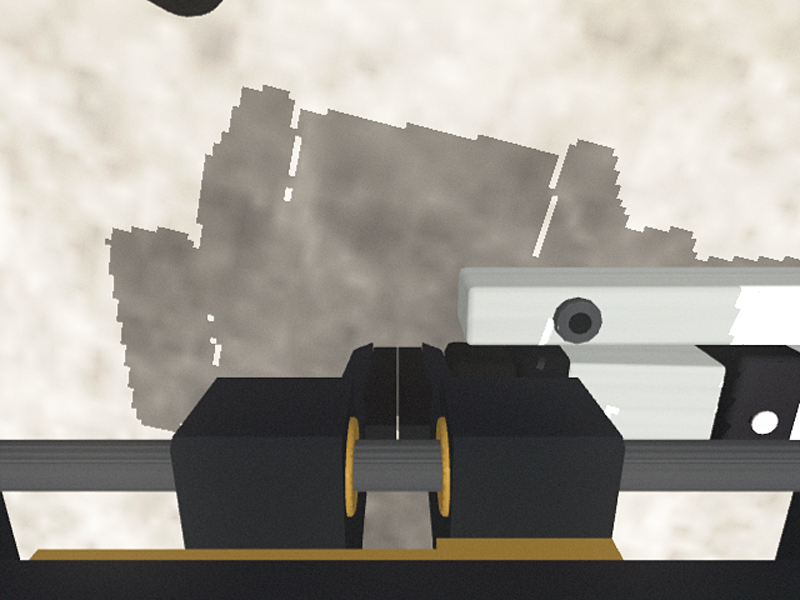

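The foot is now against the middle collar (both hidden at x 445–568) while the middle tube still stands out (568–725). I'll keep pushing towards the stop.

Call:
{"api": "jog_arm", "payload": {
  "moves": [
    [[0,0.01,0,0,0,0,1],[0,0.01,0,0,0,0,1],[0,0.01,0,0,0,0,1],[0,0.01,0,0,0,0,1],[0,0.01,0,0,0,0,1]]
  ]
}}

```text
t: 16.65
position: [532.9, 43.2, 7.4]
tool_rot: [[0.971, 0.241, -0.0], [0.241, -0.971, 0.003], [0.001, -0.003, -1.0]]
ft_force: [-3.3, 11.3, 6.0]
opening: 0.6
grip_force: 5.9
```

Call:
{"api": "jog_arm", "payload": {
  "moves": [
    [[0,0.01,0,0,0,0,1],[0,0.01,0,0,0,0,1],[0,0.01,0,0,0,0,1],[0,0.008,0,0,0,0,1],[0,0.004,0,0,0,0,1]]
  ]
}}

```text
t: 17.27
position: [538.5, 18.9, 7.4]
tool_rot: [[0.971, 0.241, -0.001], [0.241, -0.971, 0.003], [-0.0, -0.003, -1.0]]
ft_force: [-3.3, 10.1, 7.7]
opening: 0.3
grip_force: 5.9
```

Call:
{"api": "jog_arm", "payload": {
  "moves": [
    [[0,0.006,0,0,0,0,1],[0,0.006,0,0,0,0,1],[0,0.004,0,0,0,0,1],[0,0.003,0,0,0,0,1],[0,0,0,0,0,0,1]]
  ]
}}

```text
t: 17.9
position: [541.0, 7.8, 7.4]
tool_rot: [[0.97, 0.241, -0.002], [0.241, -0.97, 0.003], [-0.001, -0.003, -1.0]]
ft_force: [-4.4, 10.6, 8.7]
opening: 0.2
grip_force: 5.4
```

Call:
{"api": "jog_arm", "payload": {
  "moves": [
    [[0,0.003,0,0,0,0,1],[0,0.003,0,0,0,0,1],[0,0.002,0,0,0,0,1],[0,0,0,0,0,0,1],[0,0,0,0,0,0,1]]
  ]
}}

```text
t: 18.52
position: [542.1, 3.2, 7.4]
tool_rot: [[0.97, 0.241, -0.002], [0.241, -0.97, 0.003], [-0.001, -0.003, -1.0]]
ft_force: [-4.5, 9.3, 9.0]
opening: 0.4
grip_force: 5.6
```

Call:
{"api": "jog_arm", "payload": {
  "moves": [
    [[0,0.003,0,0,0,0,1],[0,0.003,0,0,0,0,1],[0,0.002,0,0,0,0,1],[0,0,0,0,0,0,1],[0,0,0,0,0,0,1]]
  ]
}}

```text
t: 19.15
position: [542.2, 2.5, 7.5]
tool_rot: [[0.971, 0.239, -0.004], [0.239, -0.971, 0.009], [-0.002, -0.009, -1.0]]
ft_force: [-7.5, 27.1, 13.4]
opening: 0.4
grip_force: 14.2
```

Run:
```python
from h import *
s=read_state();im=camera('wrist')[:,:,::-1]
print(s['t'],s['position'],s['ft_force'],s['moment'])
cv2.imwrite('pics/w6.png',cv2.resize(im,(800,600),interpolation=cv2.INTER_CUBIC))
```

```text
19.15 [542.17   2.52   7.51] [-7.5  27.07 13.36] [ 3.77  1.05 -0.12]
```

View pics/w6.png

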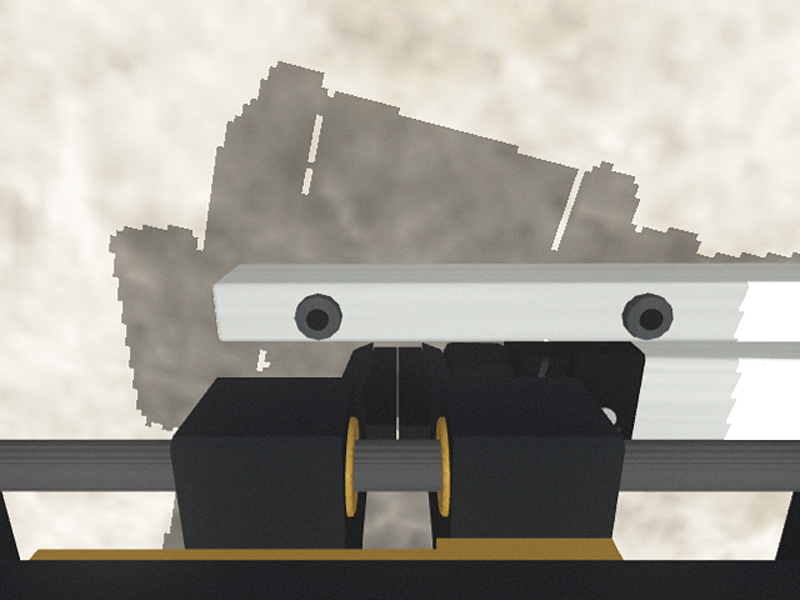

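Force rose to about 28 N and the collars are stacked (445–645), so both sections are home. I'll back off and re-square the leg against the fence.

Call:
{"api": "jog_arm", "payload": {
  "moves": [
    [[0,-0.02,0,0,0,0,1],[0,-0.02,0,0,0,0,1],[0,0,-0.08,0,0,0,1],[0,0,-0.08,0,0,0,0],[-0.03,0.05,0,0,0,0,0]]
  ]
}}

```text
t: 19.82
position: [532.4, -13.1, 107.5]
tool_rot: [[0.97, 0.245, 0.01], [0.245, -0.97, -0.001], [0.01, 0.003, -1.0]]
ft_force: [-0.4, -0.5, -0.3]
opening: 18.2
grip_force: 0.0
```

Call:
{"api": "jog_arm", "payload": {
  "moves": [
    [[-0.03,0.055,0,0,0,0,0],[-0.04,0.055,0,0,0,0,0],[0,0.055,0,0,0,0,0],[0,0,0,0,0,0,0],[0,0,0,0,0,0,0]]
  ]
}}

```text
t: 20.45
position: [510.8, -119.4, 102.2]
tool_rot: [[0.97, 0.242, -0.001], [0.242, -0.97, 0.0], [-0.001, -0.001, -1.0]]
ft_force: [-0.7, 0.2, 0.7]
opening: 68.3
grip_force: 0.0
```

Run:
```python
from h import *
s=read_state();print(s['t'],s['position'],s['tool_rot'],s['opening'])
a=np.radians(104.1);J=np.array([[np.cos(a),-np.sin(a)],[np.sin(a),np.cos(a)]]);print(J.T@(s['position'][:2]-np.array([604.2,-176.8])))
```

```text
20.45 [ 510.84 -119.4   102.21] [[ 0.97  0.24 -0.  ]
 [ 0.24 -0.97  0.  ]
 [-0.   -0.   -1.  ]] 68.25446473853208
[78.42 76.56]
```

Call:
{"api": "jog_arm", "payload": {
  "moves": [
    [[0,0,0.04,0,0,0,0],[0,0,0.06,0,0,0,0],[0,0,0.06,0,0,0,0],[0.012,0,0,0,0,0,0],[0.012,0,0,0,0,0,0]]
  ]
}}

```text
t: 21.08
position: [526.5, -115.5, 7.4]
tool_rot: [[0.97, 0.243, 0.001], [0.243, -0.97, -0.0], [0.001, 0.0, -1.0]]
ft_force: [0.6, -0.5, -0.6]
opening: 88.3
grip_force: 0.0
```

Call:
{"api": "jog_arm", "payload": {
  "moves": [
    [[0.01,0,0,0,0,0,0],[0.006,0,0,0,0,0,0],[0.004,0,0,0,0,0,0],[0.003,0,0,0,0,0,0],[0,0,0,0,0,0,0]]
  ]
}}

```text
t: 21.7
position: [536.6, -113.3, 6.7]
tool_rot: [[0.97, 0.242, -0.004], [0.242, -0.97, -0.0], [-0.004, -0.001, -1.0]]
ft_force: [-6.3, -2.4, 6.1]
opening: 88.2
grip_force: 3.7
```

Call:
{"api": "jog_arm", "payload": {
  "moves": [
    [[0.003,0,0,0,0,0,0],[0.003,0,0,0,0,0,0],[0.002,0,0,0,0,0,0],[0,0,0,0,0,0,0],[0,0,0,0,0,0,0]]
  ]
}}

```text
t: 22.32
position: [536.9, -113.2, 6.6]
tool_rot: [[0.97, 0.243, -0.013], [0.243, -0.97, -0.001], [-0.013, -0.002, -1.0]]
ft_force: [-20.3, -7.7, 18.3]
opening: 88.1
grip_force: 10.8
```

Call:
{"api": "jog_arm", "payload": {
  "moves": [
    [[-0.02,0,0,0,0,0,0],[-0.03,0,0,0,0,0,0],[0,0,-0.09,0,0,0,0],[0,0,-0.09,0,0,0,0],[0,0,-0.09,0,0,0,0]]
  ]
}}

```text
t: 22.95
position: [513.3, -118.8, 169.8]
tool_rot: [[0.97, 0.242, -0.0], [0.242, -0.97, 0.0], [-0.0, -0.0, -1.0]]
ft_force: [0.7, -1.6, -0.5]
opening: 88.5
grip_force: 0.0
```

Call:
{"api": "jog_arm", "payload": {
  "moves": [
    [[0,0,-0.07,0,0,0,0],[-0.02,0,0,0,0,0,0],[0,0,0,0,0,0,0],[0,0,0,0,0,0,0],[0,0,0,0,0,0,0]]
  ]
}}

```text
t: 23.58
position: [501.7, -121.5, 208.8]
tool_rot: [[0.97, 0.242, -0.003], [0.242, -0.97, 0.001], [-0.002, -0.002, -1.0]]
ft_force: [0.0, -0.6, -0.9]
opening: 88.2
grip_force: 0.0
```

Run:
```python
from h import *
import pickle
s=read_state();im=camera('wrist')[:,:,::-1];pickle.dump(s,open('s3.pkl','wb'))
print(s['t'],s['position'],s['ft_force'])
cv2.imwrite('pics/w7f.png',im)
cv2.imwrite('pics/w7.png',cv2.resize(im[:370,120:560],None,fx=1.6,fy=1.6,interpolation=cv2.INTER_CUBIC))
```

```text
23.575 [ 501.69 -121.52  208.79] [ 0.04 -0.57 -0.87]
```

View pics/w7.png

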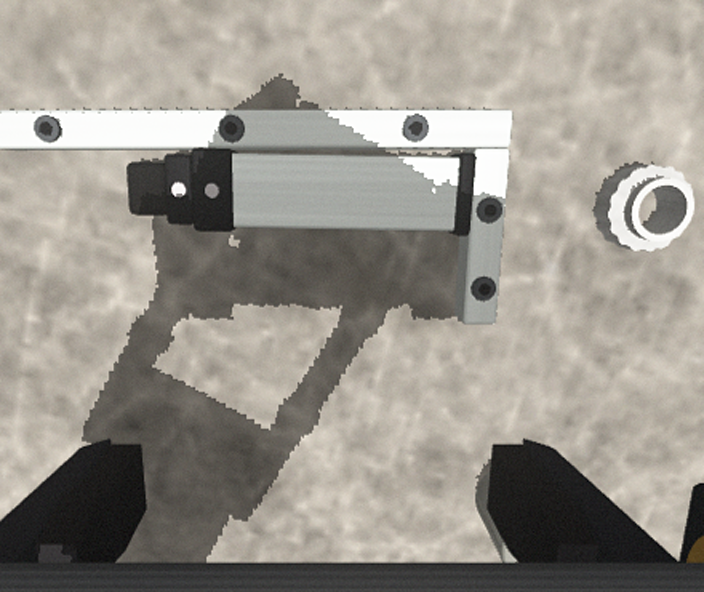

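The leg is home: foot (128–165), middle collar (165–193) and outer collar (193–232) are stacked, the butt at x≈474 is on the stop, and the cup is clear at (650,208). The cap edge looks about 4–5 px off the fence compared with the collar, so I'll measure the yaw.

Run:
```python
from h import *
import pickle
s=pickle.load(open('s3.pkl','rb'));g=cv2.GaussianBlur(cv2.cvtColor(cv2.imread('pics/w7f.png'),cv2.COLOR_BGR2GRAY),(3,3),0).astype(float)
P=lambda u,v,h:ww(s,u,v,h)[:2]
def edge(us,v0,v1,h,sg):
    pts=[]
    for u in us:
        d=sg*np.diff(g[v0:v1,u]);k=int(np.argmax(d));pts.append(P(u,v0+k+.5,h))
    pts=np.array(pts);vx,vy,x,y=cv2.fitLine(pts.astype(np.float32),cv2.DIST_HUBER,0,.01,.01).ravel()
    return np.degrees(np.arctan2(vy,vx))%180,pts[0],pts[-1]
print('fence outer/inner',edge(range(125,390,4),60,78,24,1)[0],edge(range(125,230,4),86,100,24,-1)[0])
print('tube near side',edge(range(270,400,4),135,152,30,-1))
print('top/side edge',edge(range(270,370,4),93,104,30,1))
Q=lambda x,y,h:P(120+x/1.6,y/1.6,h)
a=np.radians(104.1);J=np.array([[np.cos(a),-np.sin(a)],[np.sin(a),np.cos(a)]]);B=Q(474,149,24)
for k,x,y,h in [('collar n',195,231,30),('cap n',473,235,30),('foot',128,190,25),('stop end',463,322,24),('cup',662,207,30)]:print(k,J.T@(Q(x,y,h)-B))
```

```text
fence outer/inner 104.03899 104.042336
tube near side (np.float32(102.94398), array([540.27, -72.48]), array([ 563.04, -173.22]))
top/side edge (np.float32(102.830696), array([573.94, -65.29]), array([ 590.7, -138.4]))
collar n [139.5   39.31]
cap n [-1.   41.42]
foot [173.07  19.43]
stop end [-0.33 87.83]
cup [-94.36  27.75]
```

```bash
python3 -c "
from bench import *
print(close_job())"
```

```text
the job is handed in; nothing more can be done
None
```

I handed the job in, but no verdict came back. In the last wrist image the cup stands clear beyond the stop, both sections are home (inner first), and the leg sits against the fence and stop. It is about 1.1° off parallel, against a 2° limit, and I left that rather than nudge it again.

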